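# Point out the bare stud, its nut and its socket

### The arm

A 7-joint arm with a two-finger parallel gripper is mounted at the origin on the work surface. World frame = base frame: x ahead of the robot, y to its left, z up, the work surface at z = 0. Lengths are in mm, angles in rad, forces in N, time in s.
With the tool pointing down it reaches from about 400 to 875 mm from the base axis. Payload 19.3 kg.
Tool frame: the origin (TCP) lies at the very end of the fingers, on their centre line; the grasp point (between the pads) lies 19 mm behind it (grip_point_offset is the z of the grasp point in the tool frame, in mm); z points along the fingers, x is the direction in which the jaws open and shut, and the axes are right-handed (so a half turn about z gives the same grasp; the last joint's range is limited). The gripper opens to 85 mm and grips with 20 to 120 N. Pads are 22 mm wide; open, the fingers measure 114 mm over their backs; the gripper's body (76 mm by 85 mm) begins 54 mm behind the grasp point. The pads swing forward as they close: fully open they stand 13 mm farther back than shut.
Start: joints at [1.168, 0.521, -0.036, 1.599, 0.021, 1.021, -0.113], TCP at [204.154, -590.708, 231.291] pointing down, gripper open.
Joint ranges: [-2.91, 2.91], [-0.3, 2.13], [-1.5, 1.42], [0.17, 2.43], [-1.26, 4.41], [0.16, 1.93], [-2.52, 2.52]. Speed limits (rad/s): [1.89, 1.89, 2.39, 2.39, 3.01, 3.01, 3.01].

### API

Orientations are given as a 3x3 rotation matrix whose columns are the frame's x, y, z axes.
In Python, from workcell import movep, movel, goto_joints, open_gripper, clamp, wait, inverse_kinematics, read_state, camera, PlanningError, finish_job, grip_point_offset gives the robot as it stands. Calls block until the motion is done:
- movep(position, orientation): joint-space move of the TCP to a pose.
- movel(position, frame=None, max_speed=150, guard=None): straight line of the TCP; frame=None keeps the orientation; max_speed is the mean speed in mm/s. With guard (N) it stops when the force on the tool has changed by that much, and returns True; else False.
- goto_joints(angles): joint-space move.
- open_gripper() and clamp(): open the fingers fully, or close them until they stop; the grip force is fixed at half the most.
- wait(seconds).
- inverse_kinematics(position, orientation): joint angles nearest the present ones, or None.
- read_state(): the state.
- camera(name): name is "scene" or "top"; returns a dict with "image" (400x640x3 uint8, blue, green, red), "range_z" (400x640 float32, mm along the optical axis (not along the pixel's ray), 0 where there is no reading), "fx", "fy", "cx", "cy" (pixels), "cam_to_world" (4x4, takes a point from camera to world coordinates). Camera axes: x right, y up, looking along -z (the intrinsics and any distortion apply to the point x, -y, -z); pixel columns grow to the right and rows downward; lengths in mm; the calibration is good to about 2 mm. A picture is of the moment at which its call begins.
A pose or a line that the arm cannot do raises PlanningError and nothing moves.
- finish_job(): hands the job in, once; it reports no verdict.
The state is a dict: "time": time; "qpos": joint angles; "qvel": joint speeds; "joint_efforts": joint torques, N m; "eef_pos": TCP position; "tool_rot": TCP orientation; "ft_force": force on the tool from outside, world axes, zero at the start; "torque": the same for the moment, N m; "finger_gap": finger opening in mm.
Only numpy, scipy, OpenCV 4.12 (cv2) and the standard library are available. Lean on these libraries where they do the work, as an engineer would, in place of code of your own. Each camera call takes 0.05 s, during which the arm holds its last target.

### The job

Show a helper how to finish fastening this brake drum, by pointing only: first at the one wheel stud that has no nut on it, next at the chrome wheel nut in the round parts dish, and last at the red-sleeved socket that fits it. Each time come straight down until the fingertips are centred about 1 to 3 cm above the top of the thing, hold still there for about two seconds, and travel well above everything in between so that you never point at a wrong stud, part or socket. Touch, move and lift nothing, and finish still pointing at the red socket.

Things in the scene. Friction and masses are not known exactly. Their poses are not given: they have to be found in the camera images.
- brake_drum: rust-red brake drum on its hub, lying on the load floor with the wheel studs up; 250 mm diameter, drum face 64 mm high, dark hub boss in the middle 72 mm diameter and 102 mm high. Five studs on a 114 mm circle, 72 degrees apart, four carrying a chrome nut and one bare. Fixed. Origin at the centre of its underside, z up, x towards the bare stud.
- bare_stud_top (a point): centre of the tip of the one bare stud: a thin brass-coloured threaded stud, 12 mm diameter, standing 33 mm out of the drum face, its tip 100 mm above the load floor. First thing to point at. Axis z up.
- nut1_top (a point): chrome closed wheel nut on stud 1 (counted anticlockwise from above, from the bare one), 24 mm wide, 30 mm high, fixed on the drum; this point is the centre of the nut's domed top, 97 mm above the load floor. Already fitted, not to be pointed at.
- nut2_top (a point): chrome closed wheel nut on stud 2 (counted anticlockwise from above, from the bare one), 24 mm wide, 30 mm high, fixed on the drum; this point is the centre of the nut's domed top, 97 mm above the load floor. Already fitted, not to be pointed at.
- nut3_top (a point): chrome closed wheel nut on stud 3 (counted anticlockwise from above, from the bare one), 24 mm wide, 30 mm high, fixed on the drum; this point is the centre of the nut's domed top, 97 mm above the load floor. Already fitted, not to be pointed at.
- nut4_top (a point): chrome closed wheel nut on stud 4 (counted anticlockwise from above, from the bare one), 24 mm wide, 30 mm high, fixed on the drum; this point is the centre of the nut's domed top, 97 mm above the load floor. Already fitted, not to be pointed at.
- parts_dish: round bright metal parts dish with a black floor, 150 mm diameter at the rim, rim 32 mm above the load floor, inner floor 10 mm above it, fixed by its magnet. Origin at the centre of its underside. Holds the wheel nut, a plain nut and a bolt, about 55 mm apart.
- wheel_nut: the missing chrome closed wheel nut, 21 mm across flats, 24 mm wide, 30 mm high, loose, standing dome up in the parts dish. Origin at the centre of its foot, z up.
- wheel_nut_top (a point): centre of the domed top of that wheel nut, about 40 mm above the load floor. Second thing to point at. Axis z up.
- plain_nut: dark brown plain hexagon nut, 28 mm wide, 13 mm high, loose, lying flat in the parts dish. Origin at the centre of its underside. Not to be pointed at.
- plain_nut_top (a point): centre of the top of the plain nut.
- flange_bolt: brass-coloured flange bolt, loose, standing on its 24 mm head in the parts dish, 40 mm high. Origin at the centre of the head's underside. Not to be pointed at.
- flange_bolt_top (a point): centre of the top end of the flange bolt.
- socket_rack: black plastic rack bar, 56 x 190 x 25 mm high, long along its own y, with three round holes 60 mm apart; fixed. Origin at the centre of its underside.
- red_socket: deep impact socket for 21 mm wheel nuts with a red sleeve round its middle, 29 mm diameter, 80 mm long, loose, standing mouth up in the socket rack in any of its three places. Origin at the centre of its foot, z up.
- red_socket_top (a point): centre of the mouth at the top of the red-sleeved socket, 90 mm above the load floor. Third and last thing to point at. Axis z up.
- yellow_socket: deep impact socket for 19 mm wheel nuts with a yellow sleeve round its middle, 29 mm diameter, 80 mm long, loose, standing mouth up in the socket rack in any of its three places. Origin at the centre of its foot, z up. Not to be pointed at.
- yellow_socket_top (a point): centre of the mouth at the top of the yellow-sleeved socket, 90 mm above the load floor.
- blue_socket: deep impact socket for 17 mm wheel nuts with a blue sleeve round its middle, 29 mm diameter, 80 mm long, loose, standing mouth up in the socket rack in any of its three places. Origin at the centre of its foot, z up. Not to be pointed at.
- blue_socket_top (a point): centre of the mouth at the top of the blue-sleeved socket, 90 mm above the load floor.
- spray_can: upright white and red spray can with orange nozzle, 65 mm diameter, 188 mm high, loose: the tallest thing among the work. Origin at the centre of its underside.
- corner_magnet: red and steel welding corner magnet, a triangle with 114 mm sides, 16 mm high, loose, lying flat. Origin at the middle of its underside. Not listed: a hammer and a pine board lie flat farther out, under 50 mm high; a wheel arch 200 mm high runs along the left edge and a yellow locker with tins and cans, 330 mm high in all, along the right edge, all out of the way of the work.
Things that resemble listed ones, but are neither listed nor needed, are in the scene too. Leave any turquoise look-alike of the red_socket alone.

How it is judged:
By the outcome, as a careful person would: the job done as asked, in the order asked, and still so for the second after the job is handed in, with the robot touching nothing.
It also fails if it takes over 54 s, if anything falls off the work surface, if the arm or the gripper's body presses on something with over 40 N, if the wrist force passes 120 N, or if a joint passes its speed limit or range.

## Working session

There is one attempt and no reset: what is moved stays moved. The work goes in short steps, each a Python script; the robot and the scene stay as the last script left them, time stands still between calls to the robot, and variables do not carry over. Pictures are saved under pics/ and viewed, and the job is handed in when it is done.

```bash
mkdir -p pics; ls
python3 - <<'E'
from workcell import *
import cv2,numpy as np,pickle
for n in("scene","top"):
    c=camera(n); cv2.imwrite(f"pics/{n}0.png",c["image"]); pickle.dump(c,open(f"{n}0.pkl","wb"))
    print(n,c["fx"],c["fy"],c["cx"],c["cy"],[k for k in c]);print(np.round(c["cam_to_world"],3))
s=read_state();print(s["time"],s["finger_gap"],s["eef_pos"],np.round(s["tool_rot"],3),grip_point_offset)
E
```

```text
pics
scene 382.9596818362097 382.9596818362097 319.136555864574 205.43221838858148 ['image', 'range_z', 'fx', 'fy', 'cx', 'cy', 'cam_to_world']
[[-6.710000e-01 -4.630000e-01  5.800000e-01  1.159835e+03]
 [ 7.420000e-01 -3.970000e-01  5.410000e-01  5.420190e+02]
 [-2.100000e-02  7.930000e-01  6.090000e-01  6.983350e+02]
 [ 0.000000e+00  0.000000e+00  0.000000e+00  1.000000e+00]]
top 364.2332506760925 364.2332506760925 320.5865432832216 201.08282364847827 ['image', 'range_z', 'fx', 'fy', 'cx', 'cy', 'cam_to_world']
[[-8.00000e-03  9.94000e-01 -1.08000e-01  4.91921e+02]
 [-1.00000e+00 -7.00000e-03  6.00000e-03  2.51780e+01]
 [ 6.00000e-03  1.08000e-01  9.94000e-01  9.61573e+02]
 [ 0.00000e+00  0.00000e+00  0.00000e+00  1.00000e+00]]
0.1 85.33815330477016 [ 204.02211025 -590.42766536  230.77779825] [[ 0.327 -0.945 -0.   ]
 [-0.945 -0.327  0.001]
 [-0.001  0.    -1.   ]] -18.700000000000003
```

View pics/scene0.png

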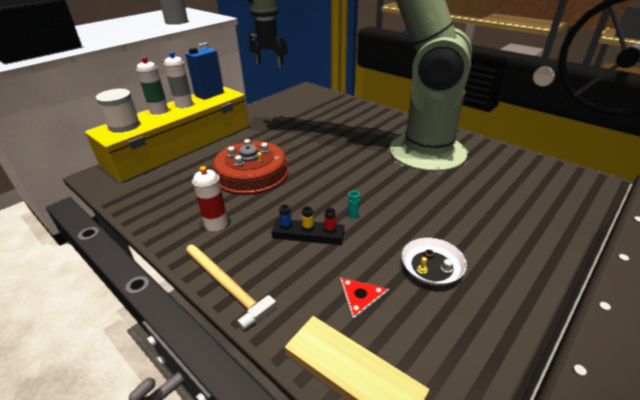

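View pics/top0.png

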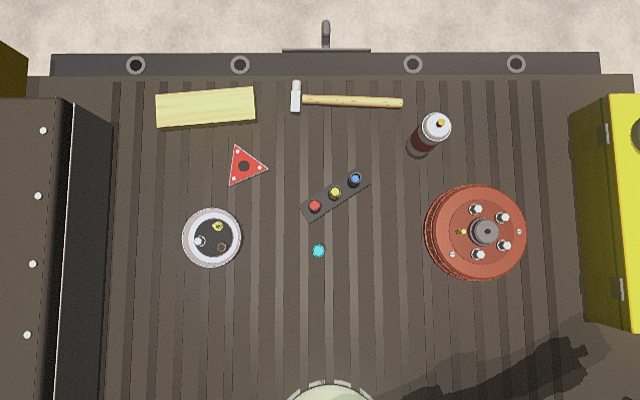

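The top view shows the drum at about (476,232), with the bare stud probably the brass spot at (461,231). The dish is at (211,238), and the chrome nut is probably the light spot at (200,241). The red socket is at (314,206), with a turquoise look-alike at (318,251). I'll confirm these in crops.

Run:
```python
import cv2,numpy as np,pickle
t=pickle.load(open("top0.pkl","rb"));s=pickle.load(open("scene0.pkl","rb"))
def cr(c,u,v,w,h,k):
    return cv2.resize(c["image"][v:v+h,u:u+w],(w*k,h*k),interpolation=cv2.INTER_CUBIC)
def fit(i,w,h): 
    o=np.zeros((h,w,3),np.uint8); o[:min(h,i.shape[0]),:min(w,i.shape[1])]=i[:h,:w]; return o
a=np.hstack([fit(cr(t,420,180,110,105,3),330,300),fit(cr(t,180,205,64,66,4),235,300),fit(cr(t,296,165,78,100,3),235,300)])
b=np.hstack([fit(cr(s,205,130,90,65,4)[:, :330],330,300),fit(cr(s,396,235,75,56,3),235,300),fit(cr(s,265,185,105,65,2),235,300)])
cv2.imwrite("pics/crops.png",np.vstack([a,b]))
```

```text
(no output)
```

View pics/crops.png

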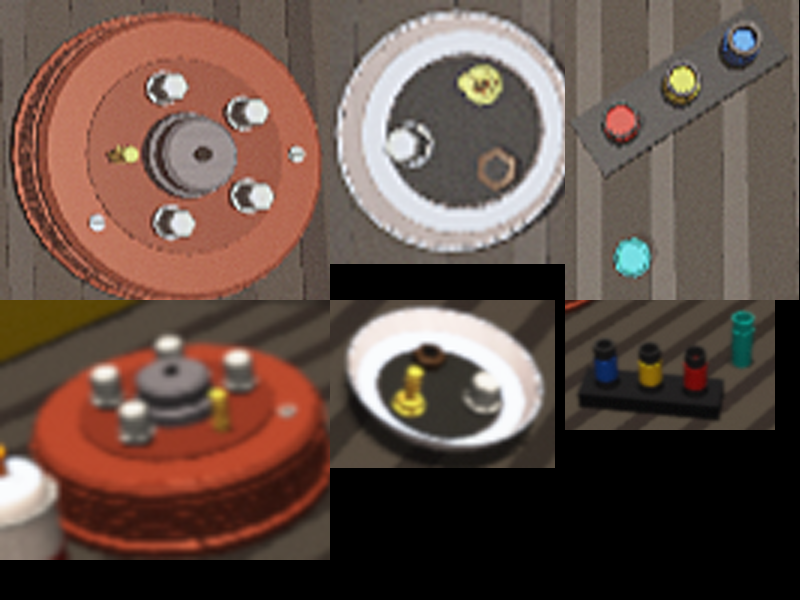

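The candidates, with top-view pixels:
- **Studs:** the chrome nuts are at (476,209), (502,217), (504,245) and (478,254). The brass tip at (463.7,231.7) is the only stud without a nut, so it is the bare one.
- **Dish:** the brass bolt is at (217,226), the brown hexagon nut at (221,247) and the chrome dome at (198,241). The dome is the wheel nut.
- **Sockets:** red is at (314,206), yellow at (335,193) and blue at (355,180). The turquoise one at (318,251) is outside the rack. Red is the rack socket I want, and the scene view confirms its red sleeve at (330,220).

Next I'll measure positions.

```bash
cat > h.py <<'E'
import cv2,numpy as np,pickle
def ray(c,u,v):
    M=c["cam_to_world"];d=np.array([(u-c["cx"])/c["fx"],-(v-c["cy"])/c["fy"],-1.]);return M[:3,3],M[:3,:3]@d
def onz(c,u,v,z):
    o,d=ray(c,u,v);return o+d*(z-o[2])/d[2]
def rng(c,u,v):
    o,d=ray(c,u,v);return o+d*c["range_z"][int(round(v)),int(round(u))]
def proj(c,p):
    q=np.linalg.inv(c["cam_to_world"])@np.r_[p,1];return c["cx"]+c["fx"]*q[0]/-q[2],c["cy"]-c["fy"]*q[1]/-q[2]
def blobs(c,box,f):
    u,v,w,h=box;im=c["image"][v:v+h,u:u+w];m=f(cv2.cvtColor(im,cv2.COLOR_BGR2HSV)).astype(np.uint8)
    n,l,st,ce=cv2.connectedComponentsWithStats(m)
    return [(np.round(ce[i]+[u,v],1),st[i,4]) for i in range(1,n) if st[i,4]>=4]
E
python3 - <<'E'
from h import *
np.set_printoptions(suppress=True,precision=1)
t=pickle.load(open("top0.pkl","rb"));s=pickle.load(open("scene0.pkl","rb"))
print("floor",[rng(t,*p) for p in((280,280),(380,300),(270,210))],[rng(s,*p) for p in((350,260),(300,180))])
chrome=lambda h:(h[...,1]<40)&(h[...,2]>215)
br=lambda h:(h[...,0]>18)&(h[...,0]<35)&(h[...,1]>90)&(h[...,2]>170)
print("drum nuts");P=[]
for c,a in blobs(t,(455,195,60,70),chrome): print(c,a,onz(t,*c,97),rng(t,*c))
print("stud")
for c,a in blobs(t,(450,222,25,20),br): print(c,a,onz(t,*c,100),rng(t,*c))
red=lambda h:((h[...,0]<8)|(h[...,0]>172))&(h[...,1]>110)&(h[...,2]>120)
print("red")
for c,a in blobs(t,(300,192,30,28),red): print(c,a,onz(t,*c,90),onz(t,*c,70),rng(t,*c))
print("yel")
for c,a in blobs(t,(325,182,20,22),br): print(c,a,onz(t,*c,90),rng(t,*c))
print("dish nut")
for c,a in blobs(t,(194,230,16,22),chrome): print(c,a,onz(t,*c,40),rng(t,*c))
# height maps
for (u,v,w,h) in((300,192,30,28),(194,232,20,20),(455,224,18,16)):
    vv,uu=np.mgrid[v:v+h,u:u+w];o,_=ray(t,0,0)
    d=np.stack([(uu-t["cx"])/t["fx"],-(vv-t["cy"])/t["fy"],-np.ones(uu.shape)],-1)@t["cam_to_world"][:3,:3].T
    z=(o+d*t["range_z"][v:v+h,u:u+w,None])[...,2]; print(u,v);print("\n".join(" ".join("%3d"%x for x in r) for r in z))
E
```

```text
floor [array([391.4, 125.7,   0.7]), array([ 339.1, -131.7,    4.4]), array([573.7, 153.3,  -2. ])] [array([611.5, 131.6,  -0.8]), array([ 434. , -218.5,   -0.6])]
drum nuts
[478.  208.4] 36 [ 565.6 -356.2   97. ] [ 565.3 -354.7  100.4]
[505.1 216.7] 37 [ 545.3 -419.9   97. ] [ 545.2 -419.1   98.5]
[506.9 245. ] 41 [ 478.3 -419.9   97. ] [ 478.3 -418.8   99.3]
[480.4 254.1] 39 [ 457.5 -356.    97. ] [ 457.5 -355.7   97.7]
stud
[463.2 231. ] 20 [ 512.  -316.9  100. ] [ 512.  -316.5  101. ]
red
[314.  204.8] 78 [577.7  35.5  90. ] [579.7  35.7  70. ] [579.3  35.7  73.8]
yel
[334.7 191. ] 52 [610.8 -14.7  90. ] [613.2 -15.5  72.7]
dish nut
[194.2 230.8] 4 [519. 338.  40.] [519.9 348.7   8.5]
[197.4 240.6] 34 [494.4 329.3  40. ] [494.4 329.7  38.7]
[195.1 248.6] 21 [474.5 334.5  40. ] [474.  343.4  13.3]
300 192
  0   0   2   0   2   0   3   2   3   1   1   4 961   1   0   2   0   2  23  26  24  21  27  24  24  27  26  24  24  90
  1   0   4   1   2   0   4   0   0   0   1   2   2   0   1   1   4  26  24  25  23  28  26  26  24  24  24  22  42  85
  1   2   0   0   3   1   2   2   4   0 
[... 5147 characters left out ...]
  94  99 102 101 102  65  67  67  74  79  80  83  86
 68  72  76  85  88 100  99 102 100 103 100  69  70  75  77  81  81  86
 71  69  78  84  92 101 101 100 102 102 102  66  68  73  76  80  82  84
 70  68  77  83  89  90 100  99 104  99 100  68  68  72  77  78  80  85
 69  69  69  75  83  87  95  95  96  69  69  66  70  75  75  77  82  85
 66  66  68  68  65  65  68  69  64  65  63  68  67 961  77  79  79  83
 67  65  67  68  71  69  69  69  71  68  70  67  67  68  72  79  81  79
 69  69  68  69  66  71  67  67  68  69  66  69  69  68  73  74  79  81
 68  68  66  68  69  66  69  65  65  67  65  65  70  66  69  77  78  80
 69  65  66  67  64  68  69  68  67  69  68  68  69  66  64  72  78  80
```

```bash
cat > plan.py <<'E'
import numpy as np
T={"stud":np.array([512.,-317,100]),"nut":np.array([494.4,329.3,40]),"red":np.array([577.8,35.5,90])}
R=np.array([[0.,-1,0],[-1,0,0],[0,0,-1]])
E
python3 - <<'E'
from h import *; from plan import *
from workcell import *
np.set_printoptions(suppress=True,precision=2)
s=pickle.load(open("scene0.pkl","rb"))
im=s["image"].copy();k=4;big=cv2.resize(im,None,fx=k,fy=k,interpolation=cv2.INTER_CUBIC);o=[]
for n,p in T.items():
    u,v=proj(s,p);print(n,u,v)
    U,V=int((u+.5)*k),int((v+.5)*k);cv2.circle(big,(U,V),2,(255,0,255),-1);o.append(big[V-120:V+120,U-120:U+120])
cv2.imwrite("pics/chk.png",np.hstack(o))
th=-np.pi/2
for a in (0,30,-30,60,-60,90):
    r=np.radians(a);Rz=np.array([[np.cos(r),-np.sin(r),0],[np.sin(r),np.cos(r),0],[0,0,1]])
    print(a,[inverse_kinematics(p+[0,0,h],Rz@R) for p in T.values() for h in(20,)], [inverse_kinematics([p[0],p[1],290],Rz@R) is not None for p in T.values()])
E
```

```text
stud 258.66523577557575 152.59599908142692
nut 447.3977332214837 260.3953513227486
red 329.75676582311684 210.0826393983987
0 [array([ 0.47,  0.62, -0.03,  1.76,  0.02,  0.77, -1.13]), array([-0.49,  0.71, -0.29,  1.79,  0.3 ,  0.68, -2.51]), array([-0.02,  0.61, -0.2 ,  1.82,  0.17,  0.73, -1.89])] [True, True, True]
30 [array([ 0.55,  0.62, -0.13,  1.75,  0.11,  0.78, -0.69]), array([-0.32,  0.75, -0.54,  1.78,  0.54,  0.76, -2.19]), array([ 0.05,  0.62, -0.3 ,  1.81,  0.26,  0.75, -1.44])] [True, True, True]
-30 [array([ 0.39,  0.62,  0.09,  1.76, -0.08,  0.76, -1.57]), array([-1.08,  0.8 ,  0.59,  1.83, -0.65,  0.72, -2.22]), array([-0.1 ,  0.6 , -0.09,  1.82,  0.08,  0.72, -2.32])] [True, True, True]
60 [array([ 0.62,  0.63, -0.24,  1.75,  0.2 ,  0.79, -0.24]), array([-0.26,  0.78, -0.63,  1.78,  0.62,  0.79, -1.73]), array([ 0.13,  0.63, -0.41,  1.81,  0.35,  0.77, -0.99])] [True, True, True]
-60 [array([ 0.3 ,  0.63,  0.22,  1.76, -0.19,  0.76, -2.  ]), array([ 0.07,  1.1 , -1.28,  1.76,  1.13,  1.23,  2.12]), array([-0.41,  0.64,  0.35,  1.84, -0.32,  0.72, -2.5 ])] [True, True, True]
90 [array([ 0.7 ,  0.64, -0.35,  1.74,  0.28,  0.81,  0.21]), array([-0.15,  0.83, -0.8 ,  1.78,  0.77,  0.88, -1.32]), array([ 0.21,  0.65, -0.53,  1.8 ,  0.44,  0.81, -0.55])] [True, True, True]
```

View pics/chk.png

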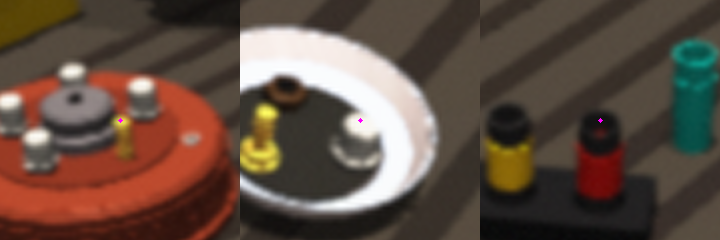

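The projected points land on the stud tip, the nut dome and the red socket mouth in the second view too. Now I'll close the fingers into a pointer, lift, move high over the stud and check the fingertip position in the cameras.

```bash
cat >> plan.py <<'E'
def ori(p):
    r=np.arctan2(p[1],p[0])+np.pi/2
    return np.array([[np.cos(r),-np.sin(r),0],[np.sin(r),np.cos(r),0],[0,0,1]])@R
E
python3 - <<'E'
from h import *; from plan import *
from workcell import *
np.set_printoptions(suppress=True,precision=2)
clamp(); st=read_state();print(st["time"],st["finger_gap"],st["eef_pos"])
p=st["eef_pos"];movel([p[0],p[1],300],max_speed=150)
q=T["stud"];movep([q[0],q[1],290],ori(q))
st=read_state();print(st["time"],st["finger_gap"],st["eef_pos"],st["tool_rot"][:,2],st["ft_force"])
for n in("scene","top"):
    c=camera(n);pickle.dump(c,open(n+"1.pkl","wb"))
c=pickle.load(open("scene1.pkl","rb"));e=st["eef_pos"];u,v=proj(c,e);k=4
print(u,v)
big=cv2.resize(c["image"],None,fx=k,fy=k,interpolation=cv2.INTER_CUBIC);U,V=int((u+.5)*k),int((v+.5)*k)
cv2.circle(big,(U,V),2,(255,0,255),-1);cv2.imwrite("pics/s1.png",big[max(0,V-200):V+380,max(0,U-300):U+300])
E
```

```text
0.8667 -0.23039161694342944 [ 204.15 -590.71  231.3 ]
3.0 0.24548948071471663 [ 511.15 -318.46  289.92] [-0. -0. -1.] [-0.61 -0.71  0.52]
250.76123534250405 93.83945408374034
```

View pics/s1.png

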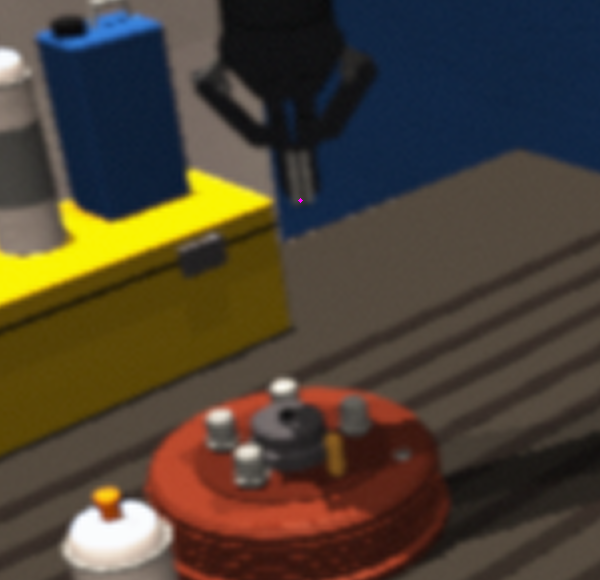

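The shut fingertips coincide with the reported TCP (magenta dot), and the bare stud is directly below. Now I'll descend to 18 mm above the tip, hold, and take a picture.

```bash
cat >> plan.py <<'E'
def point(name,hold=2.4):
    from workcell import movel,wait,read_state,camera
    from h import proj
    import cv2
    q=T[name];movel(q+[0,0,18],max_speed=110)
    a=read_state();wait(0.4);b=read_state();wait(hold-0.4);e=read_state()
    for x in(a,b,e): print(round(x["time"],2),np.round(x["eef_pos"]-q,1),np.round(x["ft_force"],1))
    c=camera("scene");u,v=proj(c,q);k=4
    big=cv2.resize(c["image"],None,fx=k,fy=k,interpolation=cv2.INTER_CUBIC);U,V=int((u+.5)*k),int((v+.5)*k)
    cv2.imwrite(f"pics/p_{name}.png",big[max(0,V-250):V+200,max(0,U-250):U+250])
E
python3 - <<'E'
from plan import *
point("stud")
E
```

```text
4.82 [ 0.3 -0.1 18.5] [0.  0.3 0.1]
5.22 [ 0.  -0.  18.1] [-0.   0.4 -0.2]
7.22 [-0. -0. 18.] [ 0.9 -0.1 -0.2]
```

View pics/p_stud.png

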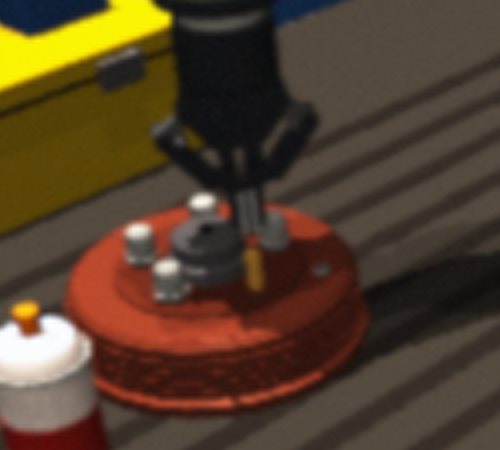

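The fingertips sit about 18 mm over the bare stud (stud tip at crop (253,250), fingertips at (248,232)). They are touching nothing and held for more than 2 s. Next is the wheel nut.

Run:
```python
from plan import *
from workcell import *
q=T["stud"];movel([q[0],q[1],290],max_speed=130)
q=T["nut"];movep([q[0],q[1],290],ori(q));s=read_state();print(s["time"],s["eef_pos"])
wait(0.3);point("nut")
```

```text
11.05 [495.120165   328.31231683 289.88707522]
13.61 [ 0.2  0.1 18.4] [ 0.4  0.5 -0. ]
14.01 [ 0.  0. 18.] [ 0.2 -0.1 -0.4]
16.01 [-0.  0. 18.] [ 0.8  0.2 -0. ]
```

View pics/p_nut.png

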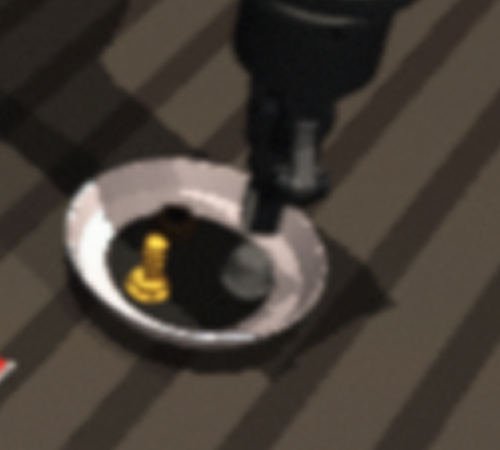

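Run:
```python
from h import *; from plan import *
from workcell import *
c=camera("scene");st=read_state();k=8;u0,v0=int(proj(c,T["nut"])[0])-35,int(proj(c,T["nut"])[1])-40
big=cv2.resize(c["image"][v0:v0+70,u0:u0+80],None,fx=k,fy=k,interpolation=cv2.INTER_CUBIC)
e=st["eef_pos"];Rt=st["tool_rot"]
for p,col in((e,(255,0,255)),(T["nut"],(0,255,0)))+tuple((e+Rt@[a,b,0],(0,255,255)) for a in(-14,14) for b in(-11,11)):
    u,v=proj(c,p);print(u,v);cv2.circle(big,(int((u-u0+.5)*k),int((v-v0+.5)*k)),3,col,-1)
cv2.imwrite("pics/nz.png",big);print(st["time"],e)
```

```text
448.80129263494365 254.9367590029986
447.3977332214837 260.3953513227486
452.9302383216644 251.1530797423546
443.2862993133516 250.32463881386127
454.4716298808278 259.6787913801855
444.5830260215245 258.80229008818384
16.1083 [494.41808    329.27133371  58.00066171]
```

View pics/nz.png

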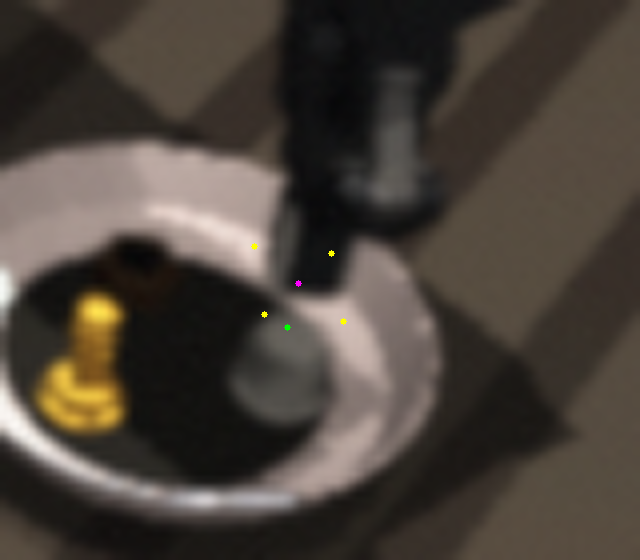

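The fingertips look about 1.5 px (roughly 4 mm) right of the prediction in this view. I'll compare nut and fingers within the same scene camera using its range data.

Run:
```python
from h import *; from plan import *
from workcell import *
np.set_printoptions(suppress=True,precision=1)
c0=pickle.load(open("scene0.pkl","rb"));t0=pickle.load(open("top0.pkl","rb"));c=camera("scene");t=camera("top")
pickle.dump(c,open("scene2.pkl","wb"));pickle.dump(t,open("top2.pkl","wb"))
def cloud(c,box):
    u,v,w,h=box;vv,uu=np.mgrid[v:v+h,u:u+w];o,_=ray(c,0,0)
    d=np.stack([(uu-c["cx"])/c["fx"],-(vv-c["cy"])/c["fy"],-np.ones(uu.shape)],-1)@c["cam_to_world"][:3,:3].T
    r=c["range_z"][v:v+h,u:u+w];return (o+d*r[...,None])[r>0]
def show(n,P):print(n,len(P),P.min(0),P.max(0),P.mean(0),"mid",(P.min(0)+P.max(0))[:2]/2)
for nm,q,lo in(("nut",T["nut"],35),("stud",T["stud"],92),("red",T["red"],86)):
  for cn,cc in(("scene",c0),("top",t0)):
    u,v=map(int,proj(cc,q));P=cloud(cc,(u-15,v-15,30,30));
    P=P[(P[:,2]>lo)&(P[:,2]<lo+14)&(np.hypot(*(P[:,:2]-q[:2]).T)<18)];show(nm+" "+cn,P)
e=T["nut"]+[0,0,18]
for cn,cc in(("scene",c),("top",t)):
    u,v=map(int,proj(cc,e));P=cloud(cc,(u-20,v-25,40,50));P=P[(np.hypot(*(P[:,:2]-e[:2]).T)<30)]
    for lo,hi in((52,60),(60,68),(68,80)):
        Q=P[(P[:,2]>lo)&(P[:,2]<hi)]
        if len(Q):show(f"finger {cn} {lo}",Q); print("  tool axes spread",((Q-e)@ori(e)).min(0),((Q-e)@ori(e)).max(0))
# scene blobs
bl=lambda h:(h[...,0]>18)&(h[...,0]<35)&(h[...,1]>90)&(h[...,2]>110)
```

```text
nut scene 39 [483.9 323.   35.2] [506.6 341.1  39.4] [494.3 332.1  36.9] mid [495.3 332. ]
nut top 53 [483.4 320.9  35.6] [503.4 339.1  42. ] [492.8 329.8  38.4] mid [493.4 330. ]
stud scene 12 [ 508.5 -319.7   92.1] [ 517.6 -306.3  100.6] [ 512.8 -312.6   96.6] mid [ 513.1 -313. ]
stud top 28 [ 505.  -321.    92.6] [ 516.7 -308.8  104.4] [ 510.6 -314.7  100. ] mid [ 510.9 -314.9]
red scene 36 [565.2  23.9  86.1] [592.7  51.4  90.2] [579.9  38.   88.3] mid [578.9  37.7]
red top 30 [565.   23.4  87. ] [591.7  49.9  93.7] [578.5  35.5  91.1] mid [578.4  36.6]
finger scene 52 6 [493.2 326.5  58.4] [503.1 341.5  59.7] [498.6 335.5  59.1] mid [498.1 334. ]
  tool axes spread [  5.7 -10.9  -1.7] [ 8.5  7.2 -0.4]
finger scene 60 15 [492.3 320.1  60.1] [506.5 343.3  67.6] [500.8 332.7  64.4] mid [499.4 331.7]
  tool axes spread [ -2.7 -12.   -9.6] [12.8  9.3 -2.1]
finger scene 68 45 [490.7 318.9  68.2] [508.5 343.3  79.9] [502.3 333.3  73.7] mid [499.6 331.1]
  tool axes spread [ -4.8 -13.2 -21.9] [ 15.1   9.4 -10.2]
```

Both cameras place the nut within about 2 mm of the target, and the finger pads straddle the commanded TCP to within about 1.5 mm, so the pointing is centred. Now the red socket, refined to (578.3, 36.3).

```bash
sed -i 's/577.8,35.5,90/578.3,36.3,90/' plan.py
python3 - <<'E'
from plan import *
from workcell import *
q=T["nut"];movel([q[0],q[1],290],max_speed=130)
q=T["red"];movep([q[0],q[1],290],ori(q));s=read_state();print(s["time"],s["eef_pos"])
wait(0.3);point("red")
E
```

```text
19.3083 [578.09095312  38.02978596 290.11713912]
21.42 [ 0.3  0.  18.5] [0.5 0.1 0.9]
21.82 [ 0.  -0.  18.1] [-0.3  0.3  0.2]
23.82 [ 0. -0. 18.] [ 0.2 -0.5  0.3]
```

View pics/p_red.png

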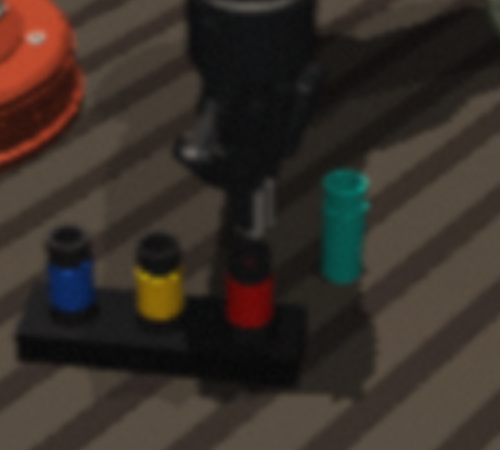

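The fingertips are centred over the red socket (crop (250,250)), about 18 mm above its mouth and touching nothing. All the sockets still stand upright. I'm handing the job in from here.

Run:
```python
from workcell import *
wait(0.3);print(finish_job());s=read_state();print(s["time"],s["eef_pos"],s["ft_force"])
```

```text
the job is handed in; nothing more can be done
None
the job is handed in; nothing more can be done
```

I pointed with closed fingers at the bare brass stud, then the chrome wheel nut in the dish, then the red socket, and handed the job in still pointing at the red socket. Each time I came straight down to 18 mm above the top and held for about 2.4 s. I travelled between them at about 290 mm.

**Last checks:**
- **Position and force:** the fingertips held within 0.1 mm of each target I had measured. Force stayed under 1 N at every hold, so I saw no sign of contact.
- **Time:** the clock read about 24 s at the end of the last hold, against the 54 s limit.
- **Pictures:** each one shows the fingers over the right thing, with nothing moved.

**Disagreement:** the two cameras differed by about 2 mm on the nut and the stud. In the scene view the fingertips looked 3–4 mm to one side of both. A range check over the nut put them within about 1.5 mm of where the arm reported, so I made no correction. I did not repeat that check for the stud, so I may have been 2–3 mm off its centre.

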